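# Scan a donated book at the book exchange

## Task

Push the book on the scanner's glass until it is square in the corner of the two metal rails, up against both. Then lower the scanner's lid gently until it is fully shut, without letting it slam or bearing down hard on it, and only then press the round start button all the way down and let go. Leave the mug, the pile of books and the plant pot where they are.

Things in the scene. Friction and masses are not known exactly. Their poses are not given: they have to be found in the camera images.
- scanner: Grey flatbed scanner fixed to the table, 370 mm along its x, 355 mm along y (y -210 to +145). Origin at table height; x points away from the robot at yaw 0, y to the left, z up. Dark glass and frame form one flat top at z = 55 mm, y -135 to +145. A black control panel, 45 mm high, runs along y -210 to -135. The lid is hinged along the +y side.
- bed_corner (a point): Inner corner of the two metal rails, on the glass: x 155, y 110, z 55 mm in the scanner's frame. The rails are 10 mm wide, 8 mm high: one beside the hinge, inner face at y = +110 (x -165 to +165), one across the far end, inner face at x = +155 (y -115 to +120). The other two sides have no rail.
- scan_lid (a joint): Lid hinge, rad: 0 shut (level on the bed), 1.57 upright, 1.95 its open stop; starts at 1.55 to 1.85. Hinge line along the scanner's x at y = +140, z = 55 mm; the free edge swings up from the -y side. The hinge is stiff: the lid stays at any angle where it is left; closing it takes about 1 to 5 N at its free edge.
- lid_panel: Grey lid, about 0.5 kg: plate 360 mm along the hinge, 270 mm from hinge to free edge, 6 mm thick, with a 24 mm deep skirt on its inner side along the free edge and both ends. Origin on the middle of the hinge line; x along the hinge, -y to the free edge, z out of the outer face, which lies at z = 30 mm. Shut, its top is 85 mm above the table and clears the book.
- lid_edge (a point): Middle of the lid's free edge, on the outer face (270 mm from the hinge line, 30 mm off the hinge plane). Lid upright: about 325 mm above the table.
- book: Plain beige hardback lying flat on the glass, 190 mm along its x by 130 mm along its y by 18 mm thick, about 0.3 kg (0.2 to 0.4); origin at the centre of its underside. It starts up to 8 cm short of each rail and turned up to 0.2 rad.
- book_corner (a point): The corner of the book's underside (its +x, +y corner) that belongs in the rails' corner.
- start (a joint): Travel of the start button, m: 0 up, 0.006 fully down; a spring returns it; fully down takes 5 N.
- start_top (a point): Centre of the top of the round grey start button, 28 mm across, on the control panel at x = -60, y = -172 mm of the scanner's frame, 63 mm above the table; it goes straight down.
- mug: White mug, 80 mm across, 95 mm high, with a handle, on the table beyond the control panel; leave alone. Origin under its centre.
- book_pile: Two books piled flat, 200 by 140 mm, 45 mm high, on the table behind the lid's hinge; leave alone. Origin under its centre.
- plant_pot: White plant pot, 84 mm across, 70 mm high with a small plant to 120 mm, on the table beyond the control panel, farther from the robot than the mug; leave alone. Origin under its centre.
Things that resemble listed ones, but are neither listed nor needed, are in the scene too. Of the things that look like the book, the middle-sized one is meant.

How it is judged:
By the outcome, as a careful person would: the job done as asked, in the order asked, and still so for the second after the job is handed in, with the robot touching nothing.
It also fails if it takes over 72 s, if anything falls off the work surface, if the arm or the gripper's body presses on something with over 40 N, if the wrist force passes 120 N, or if a joint passes its speed limit or range.

## Robot

A 6-joint arm with a two-finger parallel gripper is mounted at the origin on the work surface. World frame = base frame: x ahead of the robot, y to its left, z up, the work surface at z = 0. Lengths are in m, angles in rad, forces in N, time in s.
With the tool pointing down it reaches from about 0.375 to 0.9 m from the base axis. Payload 3.1 kg.
Tool frame: the origin (TCP) lies on the centre line of the jaws, within the pads' length; the fingertips stand 19 mm ahead of it and the grasp point (between the pads) is the TCP; z points along the fingers, y is the line along which they close (so a half turn about z gives the same grasp; the last joint's range is limited). The gripper opens to 85 mm and grips with 20 to 120 N. Pads are 22 mm wide; open, the fingers measure 114 mm over their backs; the gripper's body (76 mm by 85 mm) begins 54 mm behind the grasp point. The pads swing forward as they close: fully open they stand 13 mm farther back than shut.
Start: joints at [1.065, 0.527, 1.433, -0, 1.181, -0.178], TCP at [0.201, 0.592, 0.25] pointing down, gripper open.
Joint ranges: [-3.08, 3.08], [-0.75, 2.2], [0.22, 2.44], [-1.43, 4.57], [0, 2.65], [-2.85, 2.85]. Speed limits (rad/s): [2.79, 2.79, 3.14, 3.14, 3.14, 3.14].

## Interface

Orientations are given as a unit quaternion [x, y, z, w].
In Python, from station import manip, cams, sign_off gives the robot as it stands.
- The arm moves only by the tool carry_out, never from a script. Its argument "targets" is a list that holds one entry, the list of rows, each a list of 7 numbers: the shift along the tool's x, y, z in cm, then the turn, a rotation vector about the tool's x, y, z in degrees, then the finger opening in cm, from 0 to 8.54. A call has 1 to 12 rows; each row is the pose to reach, as a shift and turn from the pose commanded when the call began, along the tool's axes at that moment; what a row does not reach only later rows make up. A row lasts 1/12 s, in which the tool goes at most 41.7 mm and 7.16 degrees, less where a joint would pass 70% of its speed; a pose out of reach is approached as far as the arm can. A call with a gripper value outside its range is refused whole. The fingers move at their own pace and stop on an object; "force" is the grip in N (left out, the last holds). Time passes only in rows, so rows that repeat a pose let the fingers close. It gives the time, the measured TCP pose, the force, the opening and the grip force at its end, in the units of the state.
- manip.sense(): the state, without advancing time (a new reading comes with each control period).
- cams.snapshot(name): name is "side" or "top"; returns the picture (384x512x3 uint8, red, green, blue); there is no depth.
- cams.camera_info(name): a dict with "K" (3x3 intrinsics, pixels), "T" (4x4, takes a point from camera to world coordinates). Camera axes: x right, y down, z forward; pixel columns grow to the right and rows downward; lengths in m; the calibration is good to about 2 mm. A picture is of the moment at which its call begins. camera_info takes no time and is no camera call.
- sign_off(): hands the job in; it is judged then, once.
The state is a dict: "t": time; "q": joint angles; "qd": joint speeds; "tau": joint torques, N m; "tcp_pos": TCP position; "tool_rot": TCP orientation; "force": force on the tool from outside, world axes, zero at the start; "ft_torque": the same for the moment, N m; "finger_gap": opening from 0.0 (shut) to 1.0 (fully open); "gripper_force": force on a finger pad.
Only numpy, scipy, OpenCV 4.12 (cv2) and the standard library are available. Lean on these libraries where they do the work, as an engineer would, in place of code of your own. Each camera call takes 0.05 s, during which the arm holds its last target. There are 200 camera calls.

## Working session

There is one attempt and no reset: what is moved stays moved. The work goes in short steps, Python scripts to look and compute and a tool call to move; the robot and the scene stay as the last step left them, time stands still between calls to the robot, and variables do not carry over. Pictures are saved under pics/ and viewed, at most 10 in all, crops included, and the job is handed in when it is done.

Besides the shell and the picture viewer there is one more tool, called after "Emit:" as name([rows], argument=value, ...), one row to a line, values as JSON. carry_out: Moves the arm, as the interface text tells. Its arguments: {"type":"object","properties":{"targets":{"type":"array"},"force":{"type":"number"}},"required":["targets"]}

```bash
mkdir -p pics; python3 - <<'E'
from station import manip,cams
import cv2,numpy as np
s=manip.sense();print({k:np.round(v,3) for k,v in s.items()})
a=[]
for n in("side","top"):
    p=cams.snapshot(n);cv2.imwrite(f"pics/{n}0.png",p[:,:,::-1]);i=cams.camera_info(n);print(n,np.round(i["K"],1).tolist(),np.round(i["T"],3).tolist())
    a.append(p)
E
```

```text
{'t': np.float64(0.0), 'q': array([ 1.066,  0.528,  1.434,  0.   ,  1.181, -0.178]), 'qd': array([-0.002, -0.   ,  0.   , -0.   ,  0.001, -0.   ]), 'tau': array([ 1.0000e-03, -4.4235e+01, -1.7803e+01, -0.0000e+00,  8.0000e-03,
       -0.0000e+00]), 'tcp_pos': array([0.2  , 0.591, 0.249]), 'tool_rot': array([ 0.163,  0.987, -0.001, -0.   ]), 'force': array([ 0.044,  0.194, -0.246]), 'ft_torque': array([0.017, 0.004, 0.023]), 'gripper_force': np.float64(0.0), 'finger_gap': np.float64(1.003)}
side [[455.7, 0.0, 251.8], [0.0, 455.7, 191.0], [0.0, 0.0, 1.0]] [[-0.792, 0.499, -0.351, 0.919], [0.61, 0.655, -0.446, 0.587], [0.008, -0.568, -0.823, 1.101], [0.0, 0.0, 0.0, 1.0]]
top [[364.0, 0.0, 254.6], [0.0, 364.0, 185.8], [0.0, 0.0, 1.0]] [[-0.001, -0.995, 0.103, 0.352], [-1.0, 0.001, -0.004, 0.056], [0.004, -0.103, -0.995, 1.231], [0.0, 0.0, 0.0, 1.0]]
```

View pics/top0.png

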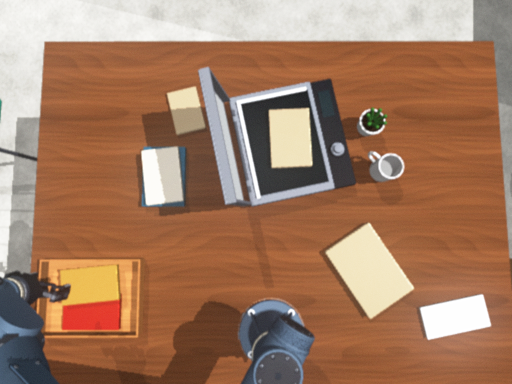

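View pics/side0.png

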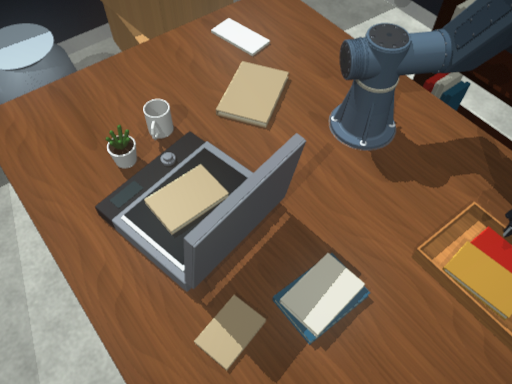

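The top view shows three beige books: a small one at (186,110) on the table, one at (290,138) on the glass, and a large one at (369,270) on the table. The middle-sized one, on the glass, is the one meant. The lid is open at (220,140), the button is at (338,149), the mug at (387,167) and the pot at (372,122).

```bash
cat >h.py <<'E'
import cv2,numpy as np
from station import manip,cams
def ray(n,px,z):
    i=cams.camera_info(n);K,T=np.array(i["K"]),np.array(i["T"])
    px=np.atleast_2d(np.array(px,float));d=np.c_[px,np.ones(len(px))]@np.linalg.inv(K).T@T[:3,:3].T
    o=T[:3,3];return o+d*((z-o[2])/d[:,2])[:,None]
def proj(n,P):
    i=cams.camera_info(n);K,T=np.array(i["K"]),np.array(i["T"])
    c=(np.atleast_2d(P)-T[:3,3])@T[:3,:3]@K.T;return c[:,:2]/c[:,2:]
def book(n,img,seed,lo=(15,35,120),hi=(35,140,255)):
    m=cv2.inRange(cv2.cvtColor(img,cv2.COLOR_RGB2HSV),lo,hi)
    l=cv2.connectedComponents(m)[1];k=(l==l[seed[1],seed[0]]).astype(np.uint8) if l[seed[1],seed[0]] else m*0
    return k
E
python3 - <<'E'
from h import *
t=cv2.imread("pics/top0.png")[:,:,::-1].copy()
hsv=cv2.cvtColor(t,cv2.COLOR_RGB2HSV)
for p in [(290,138),(290,113),(186,110),(369,270),(325,100),(345,180),(338,149),(265,110),(245,150),(320,150)]: print(p,t[p[1],p[0]],hsv[p[1],p[0]])
k=book("top",t,(290,138));c=max(cv2.findContours(k,0,1)[0],key=cv2.contourArea)
W=ray("top",c[:,0,:],.073)[:,:2].astype(np.float32);print("book",cv2.minAreaRect(W),cv2.minAreaRect(c))
for seed,z in (((186,110),.02),((369,270),.02)):
    kk=book("top",t,seed); cc=max(cv2.findContours(kk,0,1)[0],key=cv2.contourArea);print(cv2.minAreaRect(ray("top",cc[:,0,:],z)[:,:2].astype(np.float32)))
cr=t[60:215,195:410];cv2.imwrite("pics/crop.png",cv2.resize(cr,None,fx=3.7,fy=3.7,interpolation=cv2.INTER_CUBIC)[:,:,::-1])
E
```

```text
(290, 138) [240 227 189] [ 22  54 240]
(290, 113) [239 226 186] [ 23  57 239]
(186, 110) [171 151 123] [ 18  72 171]
(369, 270) [244 233 197] [ 23  49 244]
(325, 100) [50 63 68] [98 68 68]
(345, 180) [59 54 56] [168  22  59]
(338, 149) [188 195 208] [110  25 208]
(265, 110) [46 47 46] [60  5 47]
(245, 150) [143 146 158] [114  24 158]
(320, 150) [54 59 59] [90 22 59]
book ((0.629980206489563, -0.06459198147058487), (0.19516707956790924, 0.13462604582309723), 2.515592098236084) ((290.15216064453125, 137.5424041748047), (59.026268005371094, 41.69791030883789), 87.1375961303711)
((0.7385998964309692, 0.2851085066795349), (0.15275134146213531, 0.1037113219499588), 14.396047592163086)
((0.20128180086612701, -0.32253730297088623), (0.26310819387435913, 0.1807597130537033), 33.368587493896484)
```

View pics/crop.png

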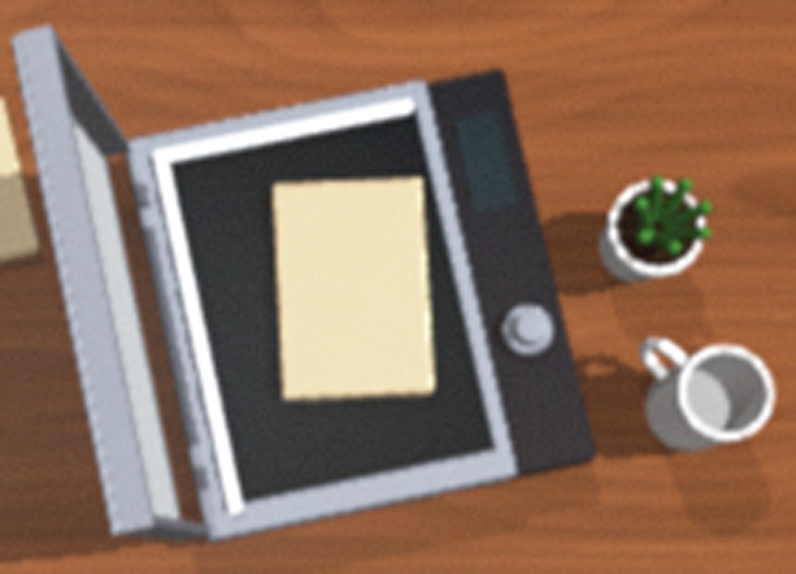

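The enlarged crop shows the book lying on the glass. It measures about 195x135 mm against 152x104 and 263x181 for the other two, so it is the middle-sized one. I can read the rails' inner corner at crop (175,164), the frame corners at (427,80), (517,473) and (212,537), and the button at (529,330). Next I fit the scanner pose.

```bash
cat >>h.py <<'E'
import json,os
if os.path.exists("pose.json"): X,Y,A=json.load(open("pose.json"))
def to_s(p):
    p=np.atleast_2d(p);c,s=np.cos(A),np.sin(A);d=p[:,:2]-[X,Y];return np.c_[d@[c,s],d@[-s,c]]
def state():
    from scipy.spatial.transform import Rotation as R
    s=manip.sense();r=R.from_quat(s["tool_rot"]).as_matrix()
    print("t %.2f scanner xy mm"%s["t"],np.round(to_s(s["tcp_pos"])[0]*1e3,1),"z %.1f"%(s["tcp_pos"][2]*1e3),"toolx/y yaw in scanner deg",np.round(np.degrees([np.arctan2(r[1,0],r[0,0])-A,np.arctan2(r[1,1],r[0,1])-A]),1),"z",np.round(r[:,2],3),"F",np.round(s["force"],1),"q",np.round(s["q"],2))
def bookcorners(n,img):
    k=book(n,img,tuple(map(int,np.round(proj(n,[BX,BY,.073])[0])))) if 0 else None
E
python3 - <<'E'
from h import *
from scipy.optimize import least_squares
o=lambda x,y:np.array([195+(x+.5)/3.7-.5,60+(y+.5)/3.7-.5])
pts=[((427,80),.055,(185,-135)),((517,473),.055,(185-370,-135)),((212,537),.055,(-185,145)),((131,142),.055,(185,145)),((503,70),.045,(185,-210)),((593,458),.045,(-185,-210)),((529,330),.063,(-60,-172)),((175,164),.055,(155,110))]
W=np.array([ray("top",o(*p),z)[0,:2] for p,z,_ in pts]);S=np.array([s for *_,s in pts])/1e3
def f(v):
    c,s=np.cos(v[2]),np.sin(v[2]);return (S@np.array([[c,s],[-s,c]])+v[:2]-W).ravel()
r=least_squares(f,[.6,0,.2]);print(r.x,(r.fun.reshape(-1,2)*1e3).round(1).tolist())
json.dump(r.x.tolist(),open("pose.json","w"))
import h;h.X,h.Y,h.A=r.x
t=cv2.imread("pics/top0.png")[:,:,::-1].copy()
k=book("top",t,(290,138));c=max(cv2.findContours(k,0,1)[0],key=cv2.contourArea)
b=cv2.boxPoints(cv2.minAreaRect(ray("top",c[:,0,:],.073)[:,:2].astype(np.float32)))
print("book corners scanner mm",(to_s(b)*1e3).round().tolist())
# lid free edge: outer/inner edge at far & near ends; height depends on angle: solve theta
for px in [(52,27),(150,530),(15,37),(112,533)]:   # inner far/near, outer far/near at edge
  print(px,[(h_,(to_s(ray("top",o(*px),h_))[0]*1e3).round().tolist()) for h_ in (.29,.305,.32,.325)])
print("button",ray("top",o(529,330),.063),"mug",ray("top",o(725,393),.095))
state()
E
```

```text
[ 0.61882979 -0.04175753  0.20170478] [[1.5, -1.2], [-3.3, -2.4], [-3.6, 4.0], [3.2, 5.5], [3.0, -3.3], [-2.6, -5.8], [0.6, -1.7], [1.3, 4.8]]
book corners scanner mm [[-79.0, 57.0], [-101.0, -76.0], [92.0, -106.0], [113.0, 27.0]]
(52, 27) [(0.29, [192.0, 181.0]), (0.305, [185.0, 181.0]), (0.32, [178.0, 180.0]), (0.325, [176.0, 180.0])]
(150, 530) [(0.29, [-181.0, 183.0]), (0.305, [-182.0, 183.0]), (0.32, [-183.0, 182.0]), (0.325, [-183.0, 182.0])]
(15, 37) [(0.29, [190.0, 209.0]), (0.305, [183.0, 208.0]), (0.32, [176.0, 207.0]), (0.325, [174.0, 207.0])]
(112, 533) [(0.29, [-177.0, 210.0]), (0.305, [-178.0, 209.0]), (0.32, [-180.0, 208.0]), (0.325, [-180.0, 208.0])]
button [[ 0.59392968 -0.22058101  0.063     ]] mug [[ 0.53250409 -0.37924887  0.095     ]]
t 0.10 scanner xy mm [-283.2  704.2] z 249.4 toolx/y yaw in scanner deg [149.7  59.7] z [-0.001 -0.002 -1.   ] F [-0.4  0.3 -0. ] q [ 1.07  0.53  1.43  0.    1.18 -0.18]
```

Emit:
carry_out([
  [[0,0,-17,0,0,0,8.5],[0,0,-17,0,0,0,8.5],[0,0,-17,0,0,0,8.5],[0,0,-17,0,0,0,8.5],[0,0,-17,0,0,0,8.5],[-67.6,-58.4,-17,0,0,59.7,8.5],[-67.6,-58.4,-17,0,0,59.7,8.5],[-67.6,-58.4,-17,0,0,59.7,8.5],[-67.6,-58.4,-17,0,0,59.7,8.5],[-67.6,-58.4,-17,0,0,59.7,8.5],[-67.6,-58.4,-17,0,0,59.7,8.5],[-67.6,-58.4,-17,0,0,59.7,8.5]],
])

```text
t: 1.1
tcp_pos: [0.3486, 0.3386, 0.4198]
tool_rot: [0.568, 0.823, -0.0, -0.0]
force: [0.9, 0.1, 0.2]
finger_gap: 1.0
gripper_force: 0.0
```

```bash
python3 -c "
from h import *
state()"
```

```text
t 1.10 scanner xy mm [-188.6  426.8] z 419.8 toolx/y yaw in scanner deg [99.3  9.3] z [-0. -0. -1.] F [0.9 0.1 0.2] q [ 0.54  0.17  1.52 -0.    1.46  0.18]
```

Emit:
carry_out([
  [[-59.2,9.8,0,0,0,9.6,8.5],[-59.2,9.8,0,0,0,9.6,8.5],[-59.2,9.8,0,0,0,9.6,8.5],[-59.2,9.8,0,0,0,9.6,8.5],[-59.2,9.8,0,0,0,9.6,8.5],[-59.2,9.8,0,0,0,9.6,8.5],[-59.2,9.8,0,0,0,9.6,8.5],[-59.2,9.8,0,0,0,9.6,8.5],[-59.2,9.8,0,0,0,9.6,8.5],[-59.2,9.8,0,0,0,9.6,8.5],[-59.2,9.8,0,0,0,9.6,8.5],[-59.2,9.8,0,0,0,9.6,8.5]],
])

```text
t: 2.1
tcp_pos: [0.6029, -0.0921, 0.4196]
tool_rot: [0.633, 0.775, -0.0, -0.001]
force: [0.7, 0.2, -0.1]
finger_gap: 0.994
gripper_force: 0.0
```

```bash
python3 - <<'E'
from h import *
state()
# refine scanner pose from masks in both views: panel/frame outline
t=cams.snapshot("top");cv2.imwrite("pics/top1.png",t[:,:,::-1])
E
```

```text
t 2.10 scanner xy mm [-25.7 -46.1] z 419.6 toolx/y yaw in scanner deg [90. -0.] z [-0.001  0.001 -1.   ] F [ 0.7  0.2 -0.1] q [-0.33  0.37  1.23  0.    1.54 -0.54]
```

Emit:
carry_out([
  [[-9.4,3.2,0,0,0,0,8.5],[-9.4,3.2,0,0,0,0,8.5],[-9.4,3.2,0,0,0,0,8.5],[-9.4,3.2,32,0,0,0,8.5],[-9.4,3.2,32,0,0,0,8.5],[-9.4,3.2,32,0,0,0,8.5],[-9.4,3.2,32,0,0,0,8.5],[-9.4,3.2,32,0,0,0,8.5],[-9.4,3.2,32,0,0,0,8.5],[-9.4,3.2,32,0,0,0,8.5],[-9.4,3.2,32,0,0,0,8.5],[-9.4,3.2,32,0,0,0,8.5]],
])

```text
t: 3.15
tcp_pos: [0.6472, -0.1733, 0.0922]
tool_rot: [0.632, 0.775, -0.002, -0.008]
force: [-1.3, 0.8, -0.4]
finger_gap: 0.997
gripper_force: 0.0
```

```bash
python3 - <<'E'
from h import *
state()
s=cams.snapshot("side");cv2.imwrite("pics/side2.png",cv2.resize(s[100:300,80:330],None,fx=3,fy=3)[:,:,::-1])
E
```

```text
t 3.15 scanner xy mm [   1.5 -134.6] z 92.2 toolx/y yaw in scanner deg [90. -0.] z [-0.015  0.007 -1.   ] F [-1.3  0.8 -0.4] q [-0.43  0.78  1.41 -0.    0.96 -0.63]
```

View pics/side2.png

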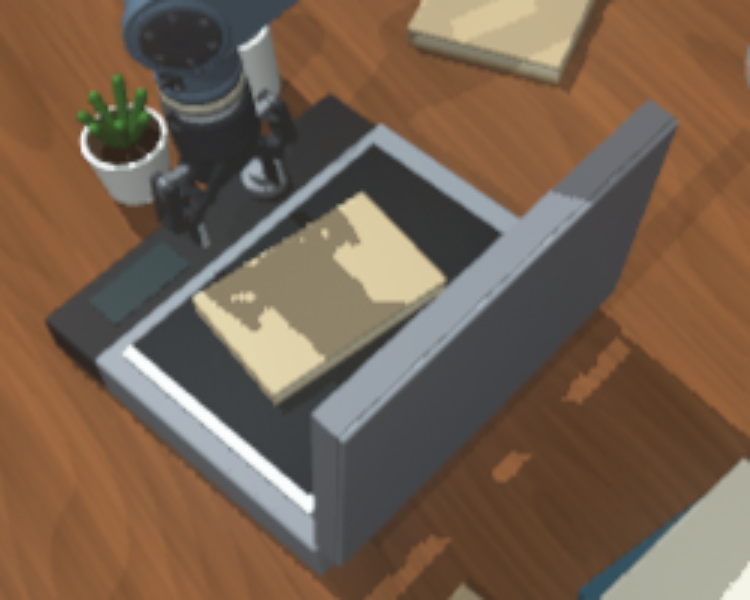

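Side crop: the open fingers are at crop (203,240) and (275,175), between the button at (266,178) and the book's panel-side edge. I'll work out the fingertip height from that pixel before I descend.

```bash
python3 - <<'E'
from h import *
state();s=manip.sense();P=s["tcp_pos"]
for d in(-.05,.05):
  for h_ in(.06,.07,.08,.09):
    w=[P[0]+d*np.cos(A),P[1]+d*np.sin(A),h_];print(d,h_,((proj("side",w)[0]-[80,100])*3).round())
E
```

```text
t 3.20 scanner xy mm [   3.6 -136.1] z 96.0 toolx/y yaw in scanner deg [90. -0.] z [-0.009  0.004 -1.   ] F [-0.1 -0.3  1.2] q [-0.43  0.78  1.41 -0.    0.96 -0.63]
-0.05 0.06 [280. 197.]
-0.05 0.07 [278. 190.]
-0.05 0.08 [277. 184.]
-0.05 0.09 [275. 177.]
0.05 0.06 [201. 261.]
0.05 0.07 [199. 255.]
0.05 0.08 [197. 248.]
0.05 0.09 [195. 242.]
```

Emit:
carry_out([
  [[0,0.2,1.5,0,0,0,8.5],[0,0.2,2.9,0,0,0,8.5],[0,0.2,2.9,0,0,0,8.5],[0.8,0.2,2.9,0,0,0,8.5],[1.6,0.2,2.9,0,0,0,8.5],[2.4,0.2,2.9,0,0,0,8.5],[3.2,0.2,2.9,0,0,0,8.5],[4,0.2,2.9,0,0,0,8.5],[4.8,0.2,2.9,0,0,0,8.5],[5.6,0.2,2.9,0,0,0,8.5],[6.4,0.2,2.9,0,0,0,8.5],[7.2,0.2,2.9,0,0,0,8.5]],
])

```text
t: 4.2
tcp_pos: [0.6407, -0.1048, 0.072]
tool_rot: [0.632, 0.775, -0.0, 0.001]
force: [1.4, -4.3, 3.6]
finger_gap: 0.992
gripper_force: 2.1
```

```bash
python3 - <<'E'
from h import *
s=cams.snapshot("side");cv2.imwrite("pics/side3.png",cv2.resize(s[100:300,80:330],None,fx=3,fy=3)[:,:,::-1]);state()
E
```

```text
t 4.25 scanner xy mm [  8.2 -64. ] z 71.6 toolx/y yaw in scanner deg [90.1  0.1] z [-0.001  0.001 -1.   ] F [ 0.1 -1.3  1.2] q [-0.33  0.78  1.49  0.    0.86 -0.53]
```

View pics/side3.png

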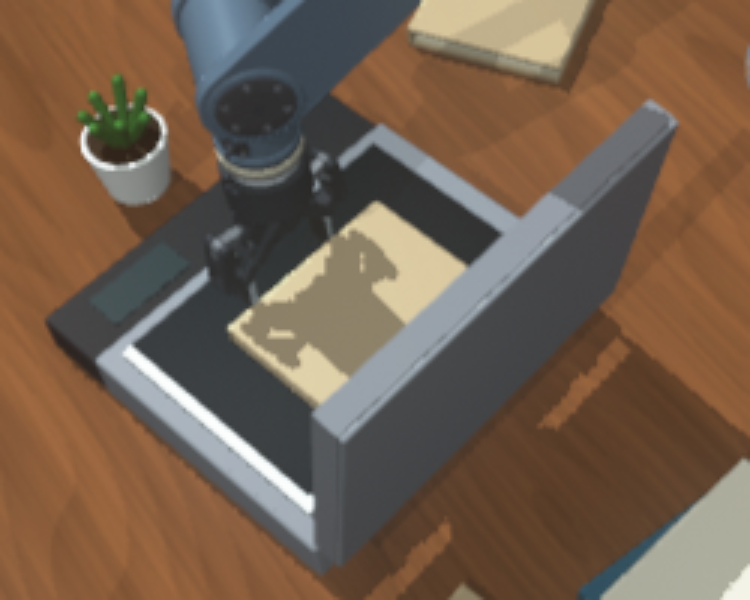

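The side crop shows the book squared up against the two fingers, which are at (255,295) and (330,225), and sliding toward the hinge rail.

Emit:
carry_out([
  [[0.5,0,0,0,0,0,8.5],[1,0,0,0,0,0,8.5],[1.5,0,0,0,0,0,8.5],[2,0,0,0,0,0,8.5],[2.4,0,0,0,0,0,8.5],[2.6,0,0,0,0,0,8.5],[2.8,0,0,0,0,0,8.5],[2.8,0,0,0,0,0,8.5]],
])

```text
t: 4.92
tcp_pos: [0.6344, -0.0769, 0.0712]
tool_rot: [0.632, 0.775, 0.0, -0.0]
force: [1.6, -2.7, 1.9]
finger_gap: 0.992
gripper_force: 1.2
```

Emit:
carry_out([
  [[0.2,0,0,0,0,0,8.5],[0.4,0,0,0,0,0,8.5],[0.4,0,0,0,0,0,8.5]],
])

```text
t: 5.17
tcp_pos: [0.6336, -0.0731, 0.0712]
tool_rot: [0.632, 0.775, 0.0, -0.0]
force: [1.2, -3.4, 1.8]
finger_gap: 0.997
gripper_force: 1.3
```

```bash
python3 - <<'E'
from h import *
s=cams.snapshot("top");cv2.imwrite("pics/top3.png",s[:,:,::-1]);state()
E
```

```text
t 5.22 scanner xy mm [  8.2 -33.7] z 71.1 toolx/y yaw in scanner deg [90. -0.] z [-0.001  0.001 -1.   ] F [ 0.9 -2.4  2.3] q [-0.29  0.77  1.52  0.    0.84 -0.49]
```

Friction alone gives about 3 N, so I'll keep on in 1 mm steps until the force rises.

Emit:
carry_out([
  [[0.1,0,0,0,0,0,8.5],[0.2,0,0,0,0,0,8.5],[0.3,0,0,0,0,0,8.5]],
])

```text
t: 5.47
tcp_pos: [0.633, -0.0705, 0.0711]
tool_rot: [0.632, 0.775, -0.0, -0.0]
force: [0.1, -3.2, 1.0]
finger_gap: 0.991
gripper_force: 1.5
```

Emit:
carry_out([
  [[0.1,0,0,0,0,0,8.5],[0.2,0,0,0,0,0,8.5],[0.3,0,0,0,0,0,8.5]],
])

```text
t: 5.72
tcp_pos: [0.6327, -0.0679, 0.0712]
tool_rot: [0.632, 0.775, -0.0, 0.0]
force: [1.0, -4.6, 0.4]
finger_gap: 0.996
gripper_force: 2.6
```

Emit:
carry_out([
  [[0.1,0,0,0,0,0,8.5],[0.2,0,0,0,0,0,8.5]],
])

```text
t: 5.88
tcp_pos: [0.6331, -0.0674, 0.0714]
tool_rot: [0.631, 0.776, -0.001, 0.002]
force: [1.2, -10.7, 0.2]
finger_gap: 0.999
gripper_force: 5.0
```

The book is against the hinge rail, with the force up to 10.7 N. Next I back off, lift, turn 90° and go round to the near edge.

Emit:
carry_out([
  [[-1,0,0,0,0,0,8.5],[-2,0,0,0,0,0,8.5],[-2,0,-4,0,0,0,8.5],[-2,0,-8,0,0,7,8.5],[-2,-4,-8,0,0,14,8.5],[-2,-8,-8,0,0,21,8.5],[0,-11,-8,0,0,28,8.5],[3,-13.5,-8,0,0,35,8.5],[6.6,-13.5,-8,0,0,42,8.5],[6.6,-13.5,-8,0,0,49,8.5],[6.6,-13.5,-8,0,0,56,8.5],[6.6,-13.5,-8,0,0,63,8.5]],
])

```text
t: 6.88
tcp_pos: [0.4859, -0.0271, 0.1513]
tool_rot: [0.945, 0.327, -0.0, -0.001]
force: [0.2, 0.8, 0.5]
finger_gap: 0.994
gripper_force: 0.0
```

Emit:
carry_out([
  [[0,0,0,0,0,7,8.5],[0,0,0,0,0,14,8.5],[0,0,0,0,0,21,8.5],[0,0,0,0,0,27,8.5],[0,0,0,0,0,27,8.5],[0,0,0,0,0,27,8.5]],
])

```text
t: 7.38
tcp_pos: [0.4864, -0.028, 0.1511]
tool_rot: [0.995, 0.101, -0.0, -0.001]
force: [-0.4, 0.7, 0.3]
finger_gap: 0.994
gripper_force: 0.0
```

```bash
python3 - <<'E'
from h import *
s=cams.snapshot("top");cv2.imwrite("pics/top4.png",cv2.resize(s[60:215,195:410],None,fx=3.7,fy=3.7,interpolation=2)[:,:,::-1]);state()
E
```

```text
t 7.43 scanner xy mm [-126.9   40. ] z 151.2 toolx/y yaw in scanner deg [  0.1 -89.9] z [-0.001  0.001 -1.   ] F [ 0.2 -0.1 -0. ] q [-0.29  0.5   1.87  0.    0.77  1.08]
```

View pics/top4.png

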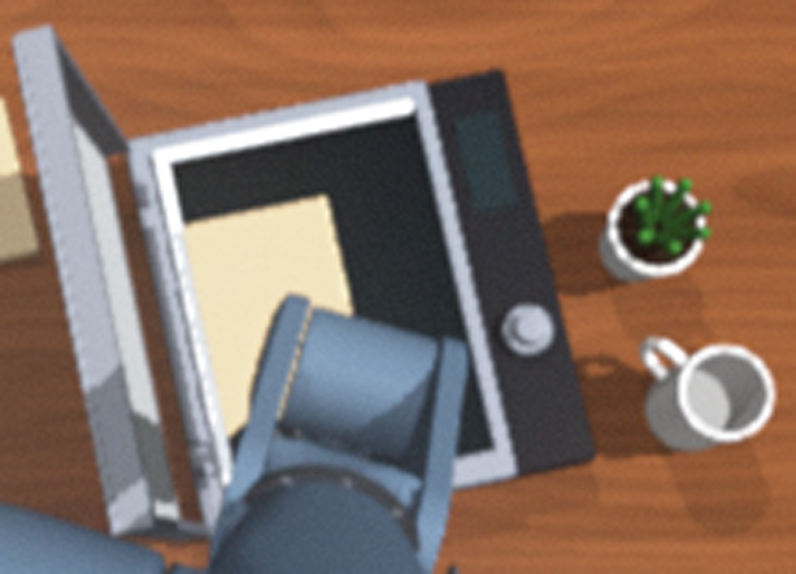

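The top crop shows the book flush along the hinge rail. Its far edge, at (190,222)-(327,196), is still about 50 mm short of the far rail. Now I push it in +x.

Emit:
carry_out([
  [[0,0,4,0,0,0,8.5],[0,0,7,0,0,0,8.5],[0,0,8,0,0,0,8.5],[0.8,0,8,0,0,0,8.5],[1.6,0,8,0,0,0,8.5],[2.4,0,8,0,0,0,8.5],[3.2,0,8,0,0,0,8.5],[4,0,8,0,0,0,8.5],[4.8,0,8,0,0,0,8.5],[5.6,0,8,0,0,0,8.5],[6.2,0,8,0,0,0,8.5],[6.8,0,8,0,0,0,8.5]],
])

```text
t: 8.43
tcp_pos: [0.5537, -0.0142, 0.0717]
tool_rot: [0.995, 0.101, -0.0, -0.0]
force: [-3.8, 0.0, 2.2]
finger_gap: 0.994
gripper_force: 2.0
```

Emit:
carry_out([
  [[0.2,0,0,0,0,0,8.5],[0.4,0,0,0,0,0,8.5],[0.6,0,0,0,0,0,8.5],[0.7,0,0,0,0,0,8.5]],
])

```text
t: 8.77
tcp_pos: [0.5601, -0.013, 0.0712]
tool_rot: [0.995, 0.101, -0.0, -0.0]
force: [-4.6, -0.2, 3.3]
finger_gap: 0.999
gripper_force: 1.9
```

Emit:
carry_out([
  [[0.1,0,0,0,0,0,8.5],[0.2,0,0,0,0,0,8.5],[0.3,0,0,0,0,0,8.5]],
])

```text
t: 9.02
tcp_pos: [0.5631, -0.0125, 0.0712]
tool_rot: [0.995, 0.1, -0.0, -0.0]
force: [-3.2, -0.8, 1.3]
finger_gap: 0.996
gripper_force: 1.6
```

Emit:
carry_out([
  [[0.1,0,0,0,0,0,8.5],[0.2,0,0,0,0,0,8.5]],
])

```text
t: 9.18
tcp_pos: [0.5653, -0.0121, 0.0712]
tool_rot: [0.995, 0.1, 0.0, -0.0]
force: [-2.6, -0.6, 1.5]
finger_gap: 0.993
gripper_force: 1.4
```

Emit:
carry_out([
  [[0.1,0,0,0,0,0,8.5],[0.2,0,0,0,0,0,8.5],[0.3,0,0,0,0,0,8.5]],
])

```text
t: 9.43
tcp_pos: [0.5671, -0.0116, 0.0712]
tool_rot: [0.995, 0.101, -0.001, 0.0]
force: [-6.5, -3.2, 3.5]
finger_gap: 0.994
gripper_force: 3.5
```

Emit:
carry_out([
  [[0.1,0,0,0,0,0,8.5],[0.2,0,0,0,0,0,8.5]],
])

```text
t: 9.6
tcp_pos: [0.5672, -0.0116, 0.0712]
tool_rot: [0.995, 0.101, -0.003, -0.0]
force: [-10.5, -5.2, 5.7]
finger_gap: 0.995
gripper_force: 5.6
```

```bash
python3 -c "
from h import *
state()"
```

```text
t 9.60 scanner xy mm [-44.5  39.9] z 71.2 toolx/y yaw in scanner deg [  0. -90.] z [-0.007 -0.001 -1.   ] F [-10.5  -5.2   5.7] q [-0.22  0.71  1.71 -0.    0.73  1.15]
```

Emit:
carry_out([
  [[-1,0,0,0,0,0,8.5],[-2,0,0,0,0,0,8.5],[-4,0,-4,0,0,0,8.5],[-8,0,-8,0,0,0,8.5],[-10,2,-12,0,0,0,8.5],[-10,5,-15,0,0,0,8.5],[-10,9,-18,0,0,0,8.5],[-10,13,-20,0,0,0,8.5],[-10,17,-20,0,0,0,8.5],[-10,17,-20,0,0,0,8.5]],
])

```text
t: 10.43
tcp_pos: [0.5093, -0.2024, 0.2748]
tool_rot: [0.995, 0.1, 0.004, 0.004]
force: [0.2, -0.6, -0.1]
finger_gap: 0.996
gripper_force: 0.0
```

```bash
python3 - <<'E'
from h import *
t=cams.snapshot("top");cv2.imwrite("pics/top5.png",cv2.resize(t[60:215,195:410],None,fx=3.7,fy=3.7,interpolation=2)[:,:,::-1]);state()
s=cams.snapshot("side");cv2.imwrite("pics/side5f.png",s[:,:,::-1])
E
```

```text
t 10.48 scanner xy mm [-138.7 -140.1] z 275.3 toolx/y yaw in scanner deg [ -0.2 -90.2] z [ 0.012 -0.011 -1.   ] F [ 1.4 -2.5  1.9] q [-0.59  0.39  1.6  -0.    1.13  0.79]
```

View pics/top5.png

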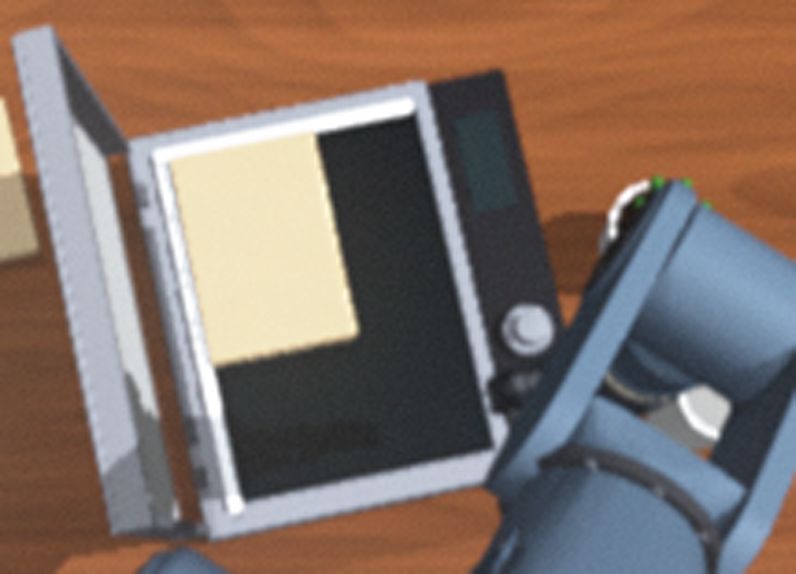

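The book sits in the corner, touching both rails as far as the picture shows: corner at (172,160), hinge-side edge running to (213,362). I'll finish with a gentle +y nudge to make sure it's flush on the hinge rail.

Emit:
carry_out([
  [[2,-1,1,0,0,-7,8.5],[4,-2,2,0,0,-14,8.5],[6,-3,4,0,0,-21,8.5],[8,-4,6,0,0,-28,8.5],[10,-5,8,0,0,-35,8.5],[12,-6,10,0,0,-42,8.5],[14,-7,12,0,0,-49,8.5],[16,-8,12,0,0,-56,8.5],[18,-8,12,0,0,-63,8.5],[19.9,-8,12,0,0,-70,8.5],[19.9,-8,12,0,0,-77,8.5],[19.9,-8,12,0,0,-84,8.5]],
])

```text
t: 11.53
tcp_pos: [0.6867, -0.0778, 0.1507]
tool_rot: [0.669, 0.743, 0.001, 0.001]
force: [-0.5, 0.1, -0.5]
finger_gap: 0.993
gripper_force: 0.0
```

Emit:
carry_out([
  [[0,0,0,0,0,-6,8.5],[0,0,4,0,0,-6,8.5],[0,0,8,0,0,-6,8.5],[0,0,8,0,0,-6,8.5],[0,0,8,0,0,-6,8.5]],
])

```text
t: 11.95
tcp_pos: [0.6838, -0.0783, 0.0689]
tool_rot: [0.632, 0.775, -0.001, -0.002]
force: [0.1, -0.5, 0.9]
finger_gap: 0.995
gripper_force: 0.0
```

```bash
python3 -c "
from h import *
state()"
```

```text
t 11.95 scanner xy mm [ 56.3 -48.8] z 68.9 toolx/y yaw in scanner deg [90.  0.] z [-0.005  0.002 -1.   ] F [ 0.1 -0.5  0.9] q [-0.28  0.83  1.38  0.    0.94 -0.48]
```

Emit:
carry_out([
  [[0.5,0,0,0,0,0,8.5],[1,0,0,0,0,0,8.5],[1.5,0,0,0,0,0,8.5],[1.7,0,0,0,0,0,8.5],[1.8,0,0,0,0,0,8.5],[1.9,0,0,0,0,0,8.5],[1.9,0,0,0,0,0,8.5]],
])

```text
t: 12.53
tcp_pos: [0.6813, -0.0606, 0.0719]
tool_rot: [0.632, 0.775, 0.0, 0.0]
force: [-0.6, 0.1, -0.2]
finger_gap: 0.994
gripper_force: 0.0
```

Emit:
carry_out([
  [[0.1,0,0,0,0,0,8.5],[0.2,0,0,0,0,0,8.5],[0.2,0,0,0,0,0,8.5]],
])

```text
t: 12.78
tcp_pos: [0.6807, -0.0588, 0.0712]
tool_rot: [0.632, 0.775, -0.0, -0.0]
force: [-0.4, -0.6, -0.5]
finger_gap: 0.994
gripper_force: 0.0
```

Emit:
carry_out([
  [[0.1,0,0,0,0,0,8.5],[0.1,0,0,0,0,0,8.5]],
])

```text
t: 12.95
tcp_pos: [0.6806, -0.0584, 0.0712]
tool_rot: [0.632, 0.775, -0.0, 0.0]
force: [-0.8, -2.2, 0.1]
finger_gap: 0.996
gripper_force: 0.8
```

Emit:
carry_out([
  [[0.1,0,0,0,0,0,8.5],[0.2,0,0,0,0,0,8.5]],
])

```text
t: 13.12
tcp_pos: [0.681, -0.0575, 0.0714]
tool_rot: [0.632, 0.775, -0.001, 0.002]
force: [0.9, -7.7, -1.3]
finger_gap: 0.997
gripper_force: 3.6
```

Emit:
carry_out([
  [[0.1,0,0,0,0,0,8.5],[0.1,0,0,0,0,0,8.5]],
])

```text
t: 13.28
tcp_pos: [0.681, -0.0574, 0.0716]
tool_rot: [0.632, 0.775, -0.001, 0.002]
force: [0.2, -7.7, -1.2]
finger_gap: 0.999
gripper_force: 3.7
```

```bash
python3 -c "
from h import *
state()"
```

```text
t 13.28 scanner xy mm [ 57.8 -27.8] z 71.6 toolx/y yaw in scanner deg [90.1  0.1] z [ 0.002 -0.004 -1.   ] F [ 0.2 -7.7 -1.2] q [-0.25  0.82  1.4  -0.    0.92 -0.45]
```

The book is flush at 7.7 N. Now I lift, close the fingers and go over the lid to behind its free edge.

Emit:
carry_out([
  [[-1.5,0,0,0,0,0,8.5],[-3,0,0,0,0,0,8.5],[-3,0,-4,0,0,0,8.5],[-3,0,-8,0,0,0,0],[-3,-2,-12,0,0,0,0],[-3,-4,-15.5,0,0,0,0],[-3,-5.8,-19,0,0,0,0],[-3,-5.8,-23,0,0,0,0],[-3,-5.8,-27,0,0,0,0],[-3,-5.8,-31,0,0,0,0],[-3,-5.8,-34,0,0,0,0],[0,-5.8,-35,0,0,0,0]],
])

```text
t: 14.28
tcp_pos: [0.6261, -0.072, 0.4278]
tool_rot: [0.635, 0.773, 0.002, 0.006]
force: [1.4, 0.6, -0.1]
finger_gap: 0.002
gripper_force: 0.0
```

```bash
python3 - <<'E'
from h import *
state()
s=cams.snapshot("side");cv2.imwrite("pics/side6.png",s[:,:,::-1])
t=cams.snapshot("top");cv2.imwrite("pics/top6.png",t[:,:,::-1])
E
```

```text
t 14.28 scanner xy mm [  1.  -31.1] z 427.8 toolx/y yaw in scanner deg [89.6 -0.4] z [ 0.012 -0.006 -1.   ] F [ 1.4  0.6 -0.1] q [-0.29  0.39  1.17 -0.    1.56 -0.49]
```

Emit:
carry_out([
  [[4,0,0,0,0,0,0],[8,0,0,0,0,0,0],[12,0,0,0,0,0,0],[16,0,0,0,0,0,0],[20,0,0,0,0,0,0],[24,0,0,0,0,0,0],[28,0,0,0,0,0,0],[28,0,0,0,0,0,0],[28,0,4,0,0,0,0],[28,0,8,0,0,0,0],[28,0,10.5,0,0,0,0],[28,0,10.5,0,0,0,0]],
])

```text
t: 15.38
tcp_pos: [0.5633, 0.2062, 0.3091]
tool_rot: [0.633, 0.774, -0.006, -0.005]
force: [-1.0, 0.1, -1.0]
finger_gap: 0.005
gripper_force: 0.0
```

```bash
python3 - <<'E'
from h import *
s=cams.snapshot("side");cv2.imwrite("pics/side7.png",cv2.resize(s[60:320,100:400],None,fx=2.3,fy=2.3)[:,:,::-1])
state()
E
```

```text
t 15.43 scanner xy mm [ -2.6 254. ] z 312.7 toolx/y yaw in scanner deg [89.9 -0.1] z [-0.009 -0.001 -1.   ] F [ 0.2 -0.8 -0.2] q [ 0.16  0.44  1.41  0.    1.3  -0.04]
```

View pics/side7.png

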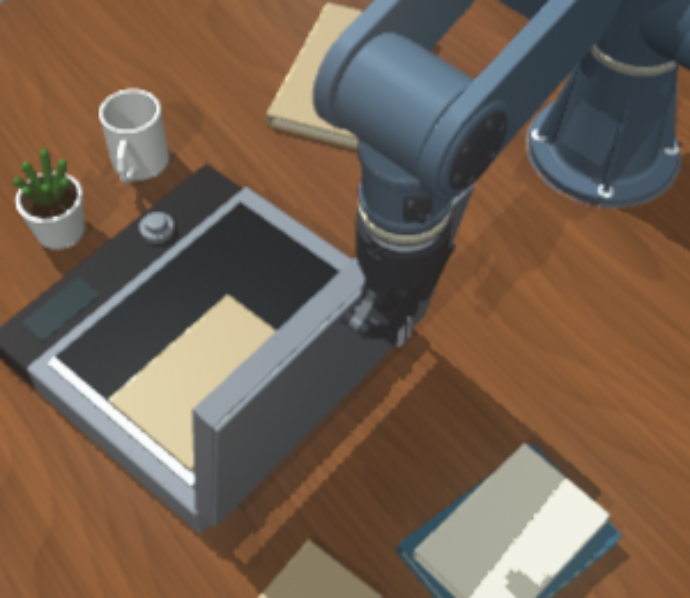

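The side crop shows the closed fingers behind the lid's free edge, near (405,330), clear of it, and the book square in the corner. Now I draw the lid over along its arc.

Emit:
carry_out([
  [[-1,0,0,0,0,0,0],[-2,0,0,0,0,0,0],[-3,0,0,0,0,0,0],[-3.6,0,-0.1,0,0,0,0],[-4.2,0,-0.2,0,0,0,0],[-4.8,0,-0.3,0,0,0,0],[-5.4,0,-0.4,0,0,0,0],[-6,0,-0.5,0,0,0,0],[-6.6,0,-0.6,0,0,0,0],[-7.3,0,-0.6,0,0,0,0]],
])

```text
t: 16.27
tcp_pos: [0.583, 0.1371, 0.3249]
tool_rot: [0.632, 0.775, 0.003, 0.001]
force: [0.3, 4.7, 3.1]
finger_gap: -0.002
gripper_force: 2.4
```

```bash
python3 -c "
from h import *
state()"
```

```text
t 16.27 scanner xy mm [  0.7 182.4] z 324.9 toolx/y yaw in scanner deg [90. -0.] z [ 0.005  0.004 -1.   ] F [0.3 4.7 3.1] q [ 0.04  0.41  1.41  0.    1.31 -0.16]
```

Emit:
carry_out([
  [[-1.6,0,0,0,0,0,0],[-3.2,0,0.1,0,0,0,0],[-4.8,0,0.2,0,0,0,0],[-6.4,0,0.4,0,0,0,0],[-8,0,0.8,0,0,0,0],[-9.6,0,1.1,0,0,0,0],[-11.2,0,1.6,0,0,0,0],[-12.7,0,2.1,0,0,0,0],[-14.1,0,2.8,0,0,0,0],[-15.5,0,3.6,0,0,0,0],[-16.9,0,4.5,0,0,0,0],[-18.2,0,5.4,0,0,0,0]],
])

```text
t: 17.27
tcp_pos: [0.6189, -0.0438, 0.268]
tool_rot: [0.633, 0.775, 0.0, 0.001]
force: [0.6, 1.8, 2.1]
finger_gap: 0.003
gripper_force: 1.4
```

```bash
python3 - <<'E'
from h import *
s=cams.snapshot("side");cv2.imwrite("pics/side8.png",cv2.resize(s[60:320,60:360],None,fx=2,fy=2)[:,:,::-1])
state()
E
```

```text
t 17.32 scanner xy mm [-1.6 -4.1] z 265.4 toolx/y yaw in scanner deg [89.9 -0.1] z [-0.003 -0.002 -1.   ] F [ 1.1 -0.8  0.2] q [-0.25  0.51  1.43 -0.    1.21 -0.45]
```

View pics/side8.png

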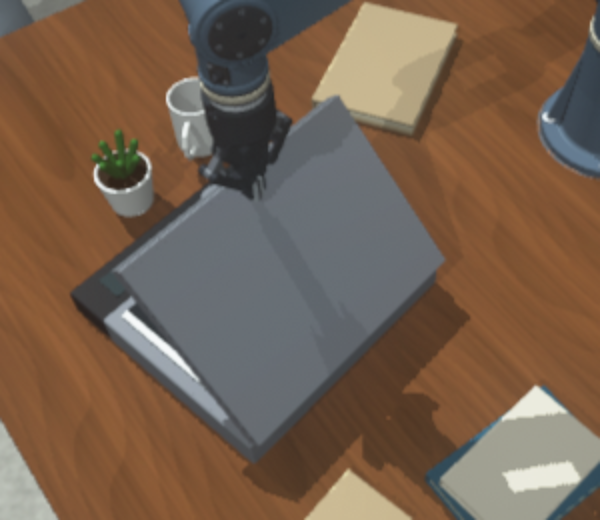

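The side crop shows the lid about 45° down, with the fingertips on its outer face near the free edge at (258,190). Continuing.

Emit:
carry_out([
  [[-1,0,0.9,0,0,0,0],[-2.1,0,1.9,0,0,0,0],[-3.1,0,3.1,0,0,0,0],[-4.2,0,4.4,0,0,0,0],[-5,0,5.6,0,0,0,0],[-5.8,0,6.8,0,0,0,0],[-6.5,0,8,0,0,0,0],[-7.1,0,9.3,0,0,0,0],[-7.6,0,10.6,0,0,0,0],[-8.1,0,12,0,0,0,0],[-8.3,0,12.6,0,0,0,0],[-8.4,0,13,0,0,0,0]],
])

```text
t: 18.32
tcp_pos: [0.6343, -0.1246, 0.1365]
tool_rot: [0.633, 0.775, -0.001, -0.001]
force: [-1.0, -0.7, 2.1]
finger_gap: -0.003
gripper_force: 0.9
```

```bash
python3 -c "
from h import *
state()"
```

```text
t 18.32 scanner xy mm [ -1.4 -84.2] z 136.5 toolx/y yaw in scanner deg [90. -0.] z [-0.002  0.001 -1.   ] F [-1.  -0.7  2.1] q [-0.37  0.69  1.47 -0.    0.98 -0.57]
```

Emit:
carry_out([
  [[-0.1,0,0.3,0,0,0,0],[-0.2,0,0.6,0,0,0,0],[-0.3,0,0.9,0,0,0,0],[-0.4,0,1.2,0,0,0,0],[-0.5,0,1.5,0,0,0,0],[-0.6,0,1.8,0,0,0,0],[-0.6,0,2,0,0,0,0],[-0.7,0,2.2,0,0,0,0],[-0.7,0,2.4,0,0,0,0]],
])

```text
t: 19.07
tcp_pos: [0.6368, -0.1315, 0.1143]
tool_rot: [0.632, 0.775, 0.0, 0.0]
force: [0.3, -0.4, 1.2]
finger_gap: -0.001
gripper_force: 0.8
```

Emit:
carry_out([
  [[0,0,0.1,0,0,0,0],[0,0,0.2,0,0,0,0],[0,0,0.3,0,0,0,0],[0,0,0.4,0,0,0,0]],
])

```text
t: 19.4
tcp_pos: [0.6368, -0.1318, 0.1105]
tool_rot: [0.632, 0.775, -0.0, 0.001]
force: [0.7, -1.6, 2.4]
finger_gap: 0.0
gripper_force: 0.9
```

Emit:
carry_out([
  [[0,0,0.1,0,0,0,0],[0,0,0.2,0,0,0,0]],
])

```text
t: 19.57
tcp_pos: [0.6367, -0.1315, 0.1084]
tool_rot: [0.632, 0.775, 0.0, 0.0]
force: [0.0, -1.9, 1.9]
finger_gap: 0.0
gripper_force: 0.9
```

```bash
python3 -c "
from h import *
state()"
```

```text
t 19.57 scanner xy mm [ -0.5 -91.5] z 108.4 toolx/y yaw in scanner deg [90. -0.] z [ 0.001 -0.001 -1.   ] F [ 0.  -1.9  1.9] q [-0.38  0.73  1.48 -0.    0.93 -0.58]
```

Emit:
carry_out([
  [[0,0,0.1,0,0,0,0],[0,0,0.2,0,0,0,0]],
])

```text
t: 19.73
tcp_pos: [0.6366, -0.1313, 0.1063]
tool_rot: [0.632, 0.775, 0.0, 0.0]
force: [-0.0, -1.5, 2.0]
finger_gap: -0.0
gripper_force: 0.9
```

Emit:
carry_out([
  [[0,0,0.1,0,0,0,0],[0,0,0.1,0,0,0,0]],
])

```text
t: 19.9
tcp_pos: [0.6363, -0.1311, 0.105]
tool_rot: [0.632, 0.775, 0.0, -0.0]
force: [0.0, -1.1, 0.4]
finger_gap: -0.005
gripper_force: 0.4
```

Emit:
carry_out([
  [[0,0,0.1,0,0,0,0],[0,0,0.1,0,0,0,0]],
])

```text
t: 20.07
tcp_pos: [0.6363, -0.131, 0.1041]
tool_rot: [0.632, 0.775, 0.0, -0.0]
force: [0.9, -0.7, 1.0]
finger_gap: 0.001
gripper_force: 0.8
```

Force is still about 1–2 N, so I'll go on in 1 mm steps until the stop is felt.

Emit:
carry_out([
  [[0,0,0.1,0,0,0,0],[0,0,0.1,0,0,0,0]],
])

```text
t: 20.23
tcp_pos: [0.6363, -0.131, 0.1041]
tool_rot: [0.632, 0.775, -0.0, -0.0]
force: [-1.0, -0.6, 4.8]
finger_gap: 0.0
gripper_force: 2.9
```

Emit:
carry_out([
  [[0,0,0.1,0,0,0,0],[0,0,0.1,0,0,0,0]],
])

```text
t: 20.4
tcp_pos: [0.6363, -0.131, 0.104]
tool_rot: [0.632, 0.775, -0.0, -0.0]
force: [-3.6, 0.8, 9.6]
finger_gap: -0.003
gripper_force: 5.2
```

The lid is shut: TCP height is stuck at 0.104 m, which puts the lid top at 85 mm, and the force rose to 9.6 N. I lift off and go above the button.

Emit:
carry_out([
  [[0,0,-1,0,0,0,0],[0,0,-3,0,0,0,0],[-3,-2,-4,0,0,0,0],[-6,-4,-4,0,0,0,0],[-8.1,-5.9,-4,0,0,0,0],[-8.1,-5.9,-4,0,0,0,0],[-8.1,-5.9,-4,0,0,0,0]],
])

```text
t: 20.98
tcp_pos: [0.5938, -0.2233, 0.1422]
tool_rot: [0.634, 0.774, 0.0, -0.001]
force: [-0.2, 0.9, -0.3]
finger_gap: 0.0
gripper_force: 0.0
```

```bash
python3 - <<'E'
from h import *
state()
s=cams.snapshot("side");cv2.imwrite("pics/side9.png",cv2.resize(s[60:320,60:360],None,fx=2.3,fy=2.3)[:,:,::-1])
E
```

```text
t 20.98 scanner xy mm [ -60.9 -172.9] z 142.2 toolx/y yaw in scanner deg [89.8 -0.2] z [-0.001  0.001 -1.   ] F [-0.2  0.9 -0.3] q [-0.54  0.67  1.5   0.    0.97 -0.73]
```

View pics/side9.png

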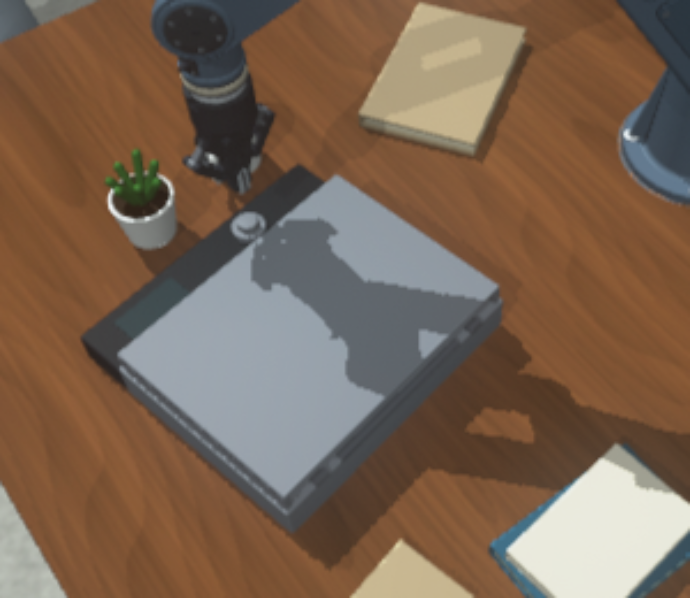

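The side crop shows the lid shut flat and the fingertips at (240,188) above the button at (248,225). Pressing now.

Emit:
carry_out([
  [[0,0,2,0,0,0,0],[0,0,4,0,0,0,0],[0,0,5.2,0,0,0,0],[0,0,5.6,0,0,0,0],[0,0,5.9,0,0,0,0],[0,0,6.1,0,0,0,0],[0,0,6.3,0,0,0,0],[0,0,6.5,0,0,0,0],[0,0,6.5,0,0,0,0]],
])

```text
t: 21.78
tcp_pos: [0.5949, -0.2215, 0.08]
tool_rot: [0.632, 0.775, 0.0, -0.0]
force: [-4.4, 4.9, 12.1]
finger_gap: -0.001
gripper_force: 6.3
```

Emit:
carry_out([
  [[0,0,0.1,0,0,0,0],[0,0,0.2,0,0,0,0],[0,0,0.2,0,0,0,0]],
])

```text
t: 22.03
tcp_pos: [0.5949, -0.2215, 0.0798]
tool_rot: [0.632, 0.775, 0.0, 0.0]
force: [-7.5, 6.5, 21.8]
finger_gap: -0.001
gripper_force: 11.0
```

The arm stopped at z = 0.080 with 22 N, which is short of the expected 0.076. I'll check what it's touching.

```bash
python3 - <<'E'
from h import *
state();s=manip.sense();F,M=s["force"],s["ft_torque"];print(F,M,"lever",np.cross(F,M)/(F@F))
a=cams.snapshot("side");b=cams.snapshot("top")
a=a[60:200,90:230];b=b[85:225,260:400]
cv2.imwrite("pics/pair.png",cv2.resize(np.hstack([a,b]),(800,400),interpolation=2)[:,:,::-1])
E
```

```text
t 22.03 scanner xy mm [ -59.5 -171.3] z 79.8 toolx/y yaw in scanner deg [90. -0.] z [ 0.001  0.    -1.   ] F [-7.5  6.5 21.8] q [-0.53  0.76  1.53  0.    0.85 -0.73]
[-7.54978953  6.49022633 21.81105959] [1.05895984 1.12877694 0.0560695 ] lever [-0.0421956   0.04091601 -0.026781  ]
```

View pics/pair.png

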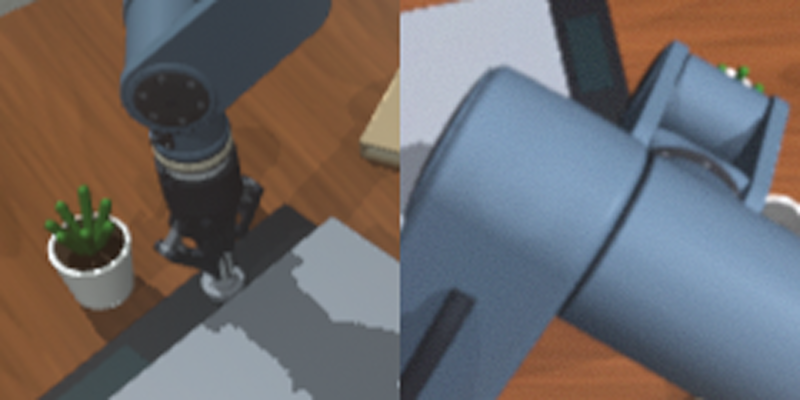

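The picture pair shows the fingertips resting on the button's bright disc, at (222,283) in the left half, with nothing else touched. In the earlier top crop the disc looks like a collar with the cap on it, so the wide closed tips may be catching a rim. I'll lift off and measure the cap numerically.

Emit:
carry_out([
  [[0,0,-1,0,0,0,0],[0,0,-3,0,0,0,0],[0,0,-3,0,0,0,0]],
])

```text
t: 22.38
tcp_pos: [0.5978, -0.2242, 0.1095]
tool_rot: [0.632, 0.775, 0.001, 0.005]
force: [0.4, -0.9, -0.2]
finger_gap: -0.001
gripper_force: 0.0
```

```bash
python3 - <<'E'
from h import *
state()
for n,f in(("top","top0"),("side","side0")):
    g=cv2.cvtColor(cv2.imread(f"pics/{f}.png"),cv2.COLOR_BGR2GRAY)
    print(n,[(z,proj(n,[.5945,-.2223,z])[0].round(1).tolist()) for z in(.045,.063)])
    c=proj(n,[.5945,-.2223,.055])[0].round().astype(int);print("cols from",c[0]-11,"rows from",c[1]-10)
    print("\n".join(" ".join("%3d"%v for v in r) for r in g[c[1]-10:c[1]+11,c[0]-11:c[0]+12]))
    # px per mm
    a=proj(n,[[.5945,-.2223,.06],[.6045,-.2223,.06],[.5945,-.2123,.06]]);print("px per cm x,y",(a[1:]-a[0]).round(2).tolist())
E
```

```text
t 22.38 scanner xy mm [ -57.2 -174.5] z 109.5 toolx/y yaw in scanner deg [90.  0.] z [ 0.008 -0.005 -1.   ] F [ 0.4 -0.9 -0.2] q [-0.53  0.72  1.51 -0.    0.9  -0.73]
top [(0.045, [336.9, 149.8]), (0.063, [338.1, 148.7])]
cols from 327 rows from 139
 57  54  55  57  54  56  57  54  54  57  55  54  52  57  51  57  54  55  65  88  82  73  76
 58  52  54  53  55  54  58  54  55  53  55  51  52  51  57  56  53  55  69  97 105 101 100
 58  57  56  54  54  56  60  54  63  66  65  65  60  51  54  52  53  53  62  91 107 109 108
 57  56  54  57  57  56  59  84 104 113 115 114 102  97  74  60  53  52  58  80 106 111 107
 58  57  58  55  52  63 101 146 164 168 163 169 171 173 131  78  56  53  58  78 105 110 114
 58  58  56  51  55  96 144 172 182 184 183 188 190 195 175 125  81  56  56  71 103 117 118
 55  56  50  45  69 122 146 153 166 181 188 188 193 193 190 170 119  70  55  68  98 116 117
 54  54  47  47  89 125 126 131 165 185 189 193 191 194 197 187 145  82  54  60  87 111 115
 56  50  45  65 113 123 115 131 175 187 191 192 194 197 201 196 172 101  58  58  75 107 115
 55  44  43  75 131 12
[... 2486 characters left out ...]
  52  60  61
 62  61  61  60  71 117 140 152 160 143 137 112 127 119  98  96  81  65  51  46  48  58  61
 62  61  60  61  65  70  96 116 127 134 135 106 119 110  86  77  68  55  47  48  53  65 110
 61  61  61  61  61  61  68  82  84  90  92  86  82  80  72  64  55  50  48  53  74 116 148
 62  61  61  61  61  62  61  68  71  71  72  71  68  65  57  49  48  48  54  75 121 152 158
 62  62  61  61  61  61  62  57  58  55  54  54  52  49  48  48  54  56  76 126 154 159 159
 62  61  62  62  62  62  62  62  62  57  56  56  55  55  56  56  60  92 128 157 161 159 149
 62  62  62  61  62  62  62  62  62  62  62  62  62  62  61  68 110 138 158 161 160 141 110
px per cm x,y [[-2.94, 1.62], [1.81, 2.13]]
```

Measured numerically from both views, the cap centre is about (0.5985, -0.227), roughly 5 mm toward -y of where I pressed. That explains the tips catching the surrounding ring. I'll recentre.

Emit:
carry_out([
  [[-0.5,0.2,0,0,0,0,0],[-0.5,0.2,0,0,0,0,0],[-0.5,0.2,0,0,0,0,0],[-0.5,0.2,0,0,0,0,0]],
])

```text
t: 22.72
tcp_pos: [0.5973, -0.2268, 0.1042]
tool_rot: [0.633, 0.775, -0.0, -0.001]
force: [-0.1, 0.2, 0.7]
finger_gap: -0.0
gripper_force: 0.0
```

```bash
python3 - <<'E'
from h import *
state();print(manip.sense()["tcp_pos"])
E
```

```text
t 22.72 scanner xy mm [ -58.2 -177. ] z 104.2 toolx/y yaw in scanner deg [90. -0.] z [-0.001  0.001 -1.   ] F [-0.1  0.2  0.7] q [-0.54  0.73  1.51 -0.    0.91 -0.74]
[ 0.5973008  -0.22684013  0.10419895]
```

Emit:
carry_out([
  [[0,0.1,1,0,0,0,0],[0,0.1,1.7,0,0,0,0],[0,0.1,2,0,0,0,0],[0,0.1,2.2,0,0,0,0],[0,0.1,2.2,0,0,0,0]],
])

```text
t: 23.13
tcp_pos: [0.5982, -0.2263, 0.0826]
tool_rot: [0.632, 0.775, -0.0, -0.001]
force: [-0.9, 1.3, 2.9]
finger_gap: -0.001
gripper_force: 1.7
```

Emit:
carry_out([
  [[0,0,0.1,0,0,0,0],[0,0,0.2,0,0,0,0],[0,0,0.2,0,0,0,0]],
])

```text
t: 23.38
tcp_pos: [0.5982, -0.2263, 0.0814]
tool_rot: [0.632, 0.775, -0.0, -0.001]
force: [-2.1, 0.8, 3.9]
finger_gap: -0.001
gripper_force: 2.0
```

Emit:
carry_out([
  [[0,0,0.1,0,0,0,0],[0,0,0.2,0,0,0,0],[0,0,0.2,0,0,0,0]],
])

```text
t: 23.63
tcp_pos: [0.5982, -0.2263, 0.0801]
tool_rot: [0.632, 0.775, -0.0, -0.001]
force: [-4.4, 2.5, 8.9]
finger_gap: -0.001
gripper_force: 4.0
```

Emit:
carry_out([
  [[0,0,0.1,0,0,0,0],[0,0,0.2,0,0,0,0],[0,0,0.2,0,0,0,0]],
])

```text
t: 23.88
tcp_pos: [0.5983, -0.2263, 0.0799]
tool_rot: [0.632, 0.775, -0.0, -0.0]
force: [-6.2, 2.6, 17.5]
finger_gap: -0.003
gripper_force: 8.6
```

The force rose about 0.8 N/mm and then met a hard stop at 0.080, which looks like the button's full travel. To be sure, I'll lift off and find where contact begins: about 0.086 would mean the full 6 mm.

Emit:
carry_out([
  [[0,0,-0.7,0,0,0,0],[0,0,-1.4,0,0,0,0],[0,0,-1.4,0,0,0,0],[0,0,-1.4,0,0,0,0]],
])

```text
t: 24.22
tcp_pos: [0.5995, -0.2272, 0.0915]
tool_rot: [0.632, 0.775, 0.0, 0.001]
force: [0.4, 0.5, -0.5]
finger_gap: 0.004
gripper_force: 0.0
```

Emit:
carry_out([
  [[0,0,0.2,0,0,0,0],[0,0,0.2,0,0,0,0]],
])

```text
t: 24.38
tcp_pos: [0.5984, -0.2265, 0.0882]
tool_rot: [0.632, 0.775, -0.0, -0.001]
force: [0.6, 0.5, -0.7]
finger_gap: 0.001
gripper_force: 0.0
```

Emit:
carry_out([
  [[0,0,0.1,0,0,0,0],[0,0,0.1,0,0,0,0]],
])

```text
t: 24.55
tcp_pos: [0.5984, -0.2265, 0.0875]
tool_rot: [0.632, 0.775, -0.0, -0.001]
force: [-0.2, 0.8, 0.2]
finger_gap: -0.001
gripper_force: 0.0
```

Emit:
carry_out([
  [[0,0,0.1,0,0,0,0],[0,0,0.1,0,0,0,0]],
])

```text
t: 24.72
tcp_pos: [0.5986, -0.2266, 0.0869]
tool_rot: [0.632, 0.775, -0.0, -0.0]
force: [0.7, 1.2, 0.9]
finger_gap: 0.001
gripper_force: 0.0
```

Emit:
carry_out([
  [[0,0,0.1,0,0,0,0],[0,0,0.1,0,0,0,0]],
])

```text
t: 24.88
tcp_pos: [0.5988, -0.2267, 0.0862]
tool_rot: [0.632, 0.775, 0.0, 0.0]
force: [-0.2, 0.4, -0.6]
finger_gap: -0.003
gripper_force: 0.0
```

Emit:
carry_out([
  [[0,0,0.1,0,0,0,0],[0,0,0.1,0,0,0,0]],
])

```text
t: 25.05
tcp_pos: [0.5988, -0.2267, 0.0855]
tool_rot: [0.632, 0.775, 0.0, 0.0]
force: [0.8, 0.6, 1.9]
finger_gap: -0.004
gripper_force: 0.8
```

Emit:
carry_out([
  [[0,0,0.1,0,0,0,0],[0,0,0.1,0,0,0,0]],
])

```text
t: 25.22
tcp_pos: [0.5988, -0.2267, 0.0845]
tool_rot: [0.632, 0.775, 0.0, 0.0]
force: [-0.2, 0.3, 2.6]
finger_gap: -0.002
gripper_force: 1.1
```

Emit:
carry_out([
  [[0,0,0.1,0,0,0,0],[0,0,0.1,0,0,0,0]],
])

```text
t: 25.38
tcp_pos: [0.5988, -0.2267, 0.0834]
tool_rot: [0.632, 0.775, 0.0, 0.0]
force: [-1.2, 0.9, 2.4]
finger_gap: -0.004
gripper_force: 1.4
```

Emit:
carry_out([
  [[0,0,0.1,0,0,0,0],[0,0,0.1,0,0,0,0]],
])

```text
t: 25.55
tcp_pos: [0.5988, -0.2267, 0.0824]
tool_rot: [0.632, 0.775, 0.0, 0.0]
force: [-0.4, 0.3, 3.8]
finger_gap: -0.001
gripper_force: 1.7
```

Contact begins at 0.086 and the stop is at 0.080, so the press covers the full 6 mm of travel. I'll press right down once more, let go and retreat.

Emit:
carry_out([
  [[0,0,0.2,0,0,0,0],[0,0,0.4,0,0,0,0],[0,0,0.5,0,0,0,0],[0,0,0.5,0,0,0,0]],
])

```text
t: 25.88
tcp_pos: [0.5989, -0.2268, 0.0799]
tool_rot: [0.632, 0.775, -0.0, 0.0]
force: [-3.4, 1.9, 16.6]
finger_gap: -0.002
gripper_force: 8.4
```

Emit:
carry_out([
  [[0,0,-1,0,0,0,0],[0,0,-3,0,0,0,0],[0,0,-7,0,0,0,0],[0,0,-11,0,0,0,0],[0,0,-14,0,0,0,0],[0,0,-14,0,0,0,0],[0,0,-14,0,0,0,0]],
])

```text
t: 26.47
tcp_pos: [0.5998, -0.2272, 0.2193]
tool_rot: [0.632, 0.775, 0.0, 0.002]
force: [0.5, -0.4, -0.7]
finger_gap: 0.001
gripper_force: 0.0
```

```bash
python3 - <<'E'
from h import *
state()
a=cams.snapshot("side").astype(int);o=cv2.imread("pics/side9.png")
# lid free-edge corners: hinge-side plane height check via edge of lid vs prediction
L=lambda x,y,z:[X+np.cos(A)*x-np.sin(A)*y,Y+np.sin(A)*x+np.cos(A)*y,z]
g=cv2.cvtColor(a.astype(np.uint8),cv2.COLOR_RGB2GRAY)
for x in(100,150,-150):
    print(x,[(d,int(g[tuple(proj("side",L(x/1e3,-.130+d/1e3,.085))[0].round().astype(int)[::-1])])) for d in range(-16,17,4)])
E
```

```text
t 26.47 scanner xy mm [ -55.8 -177.9] z 219.3 toolx/y yaw in scanner deg [90. -0.] z [ 0.004 -0.002 -1.   ] F [ 0.5 -0.4 -0.7] q [-0.54  0.58  1.42  0.    1.13 -0.74]
100 [(-16, 72), (-12, 72), (-8, 73), (-4, 73), (0, 77), (4, 155), (8, 161), (12, 160), (16, 161)]
150 [(-16, 74), (-12, 75), (-8, 75), (-4, 74), (0, 75), (4, 135), (8, 162), (12, 162), (16, 162)]
-150 [(-16, 54), (-12, 54), (-8, 54), (-4, 54), (0, 69), (4, 146), (8, 151), (12, 150), (16, 150)]
```

```bash
python3 -c "
from station import sign_off
print(sign_off())"
```

```text
the job is handed in; nothing more can be done
None
```

I pushed the book square into the rails' corner, closed the lid gently, then pressed the start button fully down, released it, and handed the job in at 26.5 s. I pressed it twice, after a first off-centre push that also hit a hard stop, and I viewed 11 pictures, one over the limit of 10.

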